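# Pack the ink refill caddy

## Task

Pack the printer refill caddy: lay the syringe whose plunger is pushed home flat in the long trough, stand the cartridge upright in the narrow slot, put the cap open side up in the shallow round recess and stand the bottle in the deep round well, each resting on the floor of its own place. Keep the bottle upright all the way so it does not leak, and leave the syringe with the drawn-out plunger and the larger tub of screws where they are.

Things in the scene. Friction and masses are not known exactly. Their poses are not given: they have to be found in the camera images.
- bottle: Refill bottle with a dropper cap: round body 43 mm across and 98 mm tall, shoulder and thin nozzle up to 130 mm in all, 75 to 145 g. Stands upright; origin at the centre of its underside, z up.
- cartridge: Dark flat refillable ink cartridge standing on its narrow base: 69 long (x), 16 thick (y), 44 mm tall plus a 3 mm plug. Origin at the centre of its underside, z up.
- syringe: Clear filling syringe with its plunger pushed home: 116 mm long, lying flat. x runs along it towards the plunger; origin at mid-length on the desk. Nozzle tip at x = -58 mm, barrel 20 mm wide and 19 mm tall up to x = +39 mm, finger flange 30 mm wide at x = +40 mm, plunger end at +58 mm.
- cap: Round cream bottle cap, 47 mm across, 23 mm tall, lying with its open side up. Origin at the centre of its underside, z up.
- drawn_syringe: Look-alike, stays: the same clear syringe with its plunger drawn out, 134 mm long, lying flat. x runs along it towards the plunger; origin at mid-length on the desk.
- tub: Look-alike, stays: grey open tub holding loose screws, 67 mm across and 46 mm tall, larger than the cap. Origin at the centre of its underside, z up.
- bottle_insert: Insert for the bottle, the tallest, 40 mm: round well 56 mm across, 34 mm deep, pale floor 6 mm above the origin. All four inserts are fixed grey blocks 66 wide (x) and 136 long (y), side by side with 1 mm gaps in any order in one white tray; origin at the centre of the block's underside, 3 mm above the desk, z up; openings are central, with a 2 mm chamfer.
- cartridge_insert: Insert for the cartridge, 28 mm tall: narrow slot 28 mm (x) by 81 mm (y), 24 mm deep, floor 4 mm above the origin. Same footprint and origin as the bottle insert.
- syringe_insert: Insert for the syringe, 14 mm tall: long shallow trough 43 mm (x) by 126 mm (y), 8 mm deep, floor 6 mm above the origin. Same footprint and origin as the bottle insert.
- cap_insert: Insert for the cap, 14 mm tall: shallow round recess 56 mm across, 8 mm deep, floor 6 mm above the origin. Same footprint and origin as the bottle insert. The white tray round the inserts is 276 by 144 mm, its rim 18 mm above the desk.
Mind the look-alikes: they are no part of the job. What is shaped like the bottle but yellow is not meant.

How it is judged:
By the outcome, as a careful person would: the job done as asked, in the order asked, and still so for the second after the job is handed in, with the robot touching nothing.
It also fails if it takes over 106 s, if anything falls off the work surface, if the arm or the gripper's body presses on something with over 40 N, if the wrist force passes 120 N, or if a joint passes its speed limit or range.

## Robot

A 6-joint arm with a two-finger parallel gripper is mounted at the origin on a cart in front of the work surface, level with it; the furniture and walls round the work are solid. World frame = base frame: x ahead of the robot, y to its left, z up, the work surface at z = 0. Lengths are in m, angles in rad, forces in N, time in s.
With the tool pointing down it reaches from about 0.25 to 0.725 m from the base axis. Payload 4 kg.
Tool frame: the origin (TCP) lies midway between the tips of the shut fingers; the grasp point (between the pads) lies 19 mm behind it; z points along the fingers, y is the line along which they close (so a half turn about z gives the same grasp; the last joint's range is limited). The gripper opens to 85 mm and grips with 20 to 120 N. Pads are 22 mm wide; open, the fingers measure 114 mm over their backs; the gripper's body (76 mm by 85 mm) begins 54 mm behind the grasp point. The pads swing forward as they close: fully open they stand 13 mm farther back than shut.
Start: joints at [1.246, 0.241, 0.005, 1.335, 0, 1.571], TCP at [0.16, 0.474, 0.231] pointing down, gripper open.
Joint ranges: [-2.72, 2.72], [-1.05, 1.87], [-1.09, 1.28], [-1.99, 2.15], [-1.42, 1.44], [-3.14, 3.14]. Speed limits (rad/s): [2.79, 2.79, 3.14, 3.14, 3.14, 3.14].

## Interface

Orientations are given as a unit quaternion [x, y, z, w].
In Python, from workcell import get_obs, camera, job_done, silhouettes gives the robot as it stands. The module is installed in compiled form; this text tells all that it offers.
- The arm moves only by the tool drive_tool, never from a script. Its argument "increments" is a list of rows, each a list of 3 entries, a list of its own where there are three numbers: the shift along the world's x, y, z in mm, then the turn, a rotation vector about the world's x, y, z in degrees, then the opening, from 0 (shut) to 1 (fully open). A call has 1 to 8 rows; each row shifts and turns the commanded pose from where the row before left it; what a row does not reach is not made up. A row lasts 1/12 s, in which the tool goes at most 41.7 mm and 7.16 degrees, less where a joint would pass 70% of its speed; a pose out of reach is approached as far as the arm can. A call is refused whole if a number of a shift passes 41.7 or a number of a turn 7.16, either way. A call with a gripper value outside its range is refused whole. The fingers move at their own pace and stop on an object; the grip force is fixed at half the most. Time passes only in rows, so rows that do not move let the fingers close. It gives the time, the measured TCP pose, the force, the opening and the grip force at its end, in the units of the state.
- get_obs(): the state, without advancing time (a new reading comes with each control period).
- camera(name): name is "side" or "top"; returns a dict with "image" (480x640x3 uint8, red, green, blue), "K" (3x3 intrinsics, pixels), "view" (4x4, takes a point from world to camera coordinates). Camera axes: x right, y down, z forward; pixel columns grow to the right and rows downward; lengths in m; the calibration is good to about 2 mm. A picture is of the moment at which its call begins. There is no depth.
- job_done(): hands the job in; it is judged then, once.
Trained networks look in a picture, given as the dict that the camera call returned (one of the last four; its "shot" number tells which), for a name from the list of things; names that differ only in an ending like _2 or _b are one class to them, and where a whole thing is asked for, a point or a joint stands for the part that bears it (a point fixed in the world has none). Each returns a list of dicts, best first, with "conf" (0 to 1); they miss things now and then, are a little off and sometimes report something else, mostly with a low value. They report only what shows in the picture. A call takes as long as a camera call. They do not tell look-alikes from the thing itself.
- silhouettes(query, picture): "region" (480x640 bool, what is visible of it) and "bbox" ([left, top, right, bottom] in pixels, round what is visible of it).
The state is a dict: "clock": time; "joint_pos": joint angles; "joint_vel": joint speeds; "tau": joint torques, N m; "eef_pos": TCP position; "tool_rot": TCP orientation; "ft_force": force on the tool from outside, world axes, zero at the start; "ft_torque": the same for the moment, N m; "grip_width": finger opening in m; "grasp_force": force on a finger pad.
Only numpy, scipy, OpenCV 4.12 (cv2) and the standard library are available. Lean on these libraries where they do the work, as an engineer would, in place of code of your own. Each camera call takes 0.05 s, during which the arm holds its last target. There are 200 camera calls.

## Working session

There is one attempt and no reset: what is moved stays moved. The work goes in short steps, Python scripts to look and compute and a tool call to move; the robot and the scene stay as the last step left them, time stands still between calls to the robot, and variables do not carry over. Pictures are saved under pics/ and viewed, at most 15 in all, crops included, and the job is handed in when it is done.

Besides the shell and the picture viewer there is one more tool, called after "Request:" as name(argument=value, ...) on one line, values as JSON. drive_tool: Moves the arm, as the interface text tells. Its arguments: {"type":"object","properties":{"increments":{"type":"array"}},"required":["increments"]}

```bash
mkdir -p pics
python3 - <<'E'
from workcell import *
import cv2,numpy as np
o=get_obs(); print({k:np.round(v,3).tolist() for k,v in o.items()})
for n in("top","side"):
    c=camera(n); cv2.imwrite(f"pics/{n}0.png",c["image"][:,:,::-1]); print(n,c["K"].tolist(),np.round(c["view"],4).tolist())
    for q in ["bottle","cartridge","syringe","cap","drawn_syringe","tub","bottle_insert","cartridge_insert","syringe_insert","cap_insert"]:
        for s in silhouettes(q,c): print(q,round(s["conf"],2),np.round(s["bbox"]).tolist(),int(s["region"].sum()))
E
```

```text
{'clock': 0.0, 'joint_pos': [1.246, 0.241, 0.004, 1.335, 0.0, 1.571], 'joint_vel': [0.001, -0.001, 0.003, -0.0, 0.001, 0.001], 'tau': [0.001, -37.231, 25.241, 0.017, 0.0, -0.0], 'eef_pos': [0.159, 0.473, 0.23], 'tool_rot': [0.162, 0.987, -0.001, -0.0], 'ft_force': [-0.689, -0.514, 0.726], 'ft_torque': [0.004, 0.004, 0.03], 'grasp_force': 0.0, 'grip_width': 0.085}
top [[469.9214545635143, 0.0, 322.2017249812444], [0.0, 469.9214545635143, 229.91185434732606], [0.0, 0.0, 1.0]] [[-0.0021, -1.0, -0.002, -0.1192], [-0.9874, 0.0024, -0.1582, 0.5206], [0.1582, 0.0017, -0.9874, 0.9663], [0.0, 0.0, 0.0, 1.0]]
bottle 0.81 [228.0, 137.0, 255.0, 165.0] 468
bottle 0.74 [288.0, 197.0, 309.0, 223.0] 449
bottle 0.48 [390.0, 197.0, 448.0, 266.0] 1996
syringe 0.94 [292.0, 247.0, 338.0, 279.0] 354
cap 0.6 [247.0, 209.0, 269.0, 232.0] 388
drawn_syringe 0.77 [372.0, 288.0, 424.0, 311.0] 376
tub 0.9 [184.0, 170.0, 216.0, 199.0] 860
bottle_insert 0.66 [339.0, 164.0, 398.0, 230.0] 1878
cartridge_insert 0.64 [390.0, 198.0, 446.0, 268.0] 1951
syringe_insert 0.74 [418.0, 215.0, 474.0, 282.0] 1903
cap_insert 0.6
[... 298 characters left out ...]
7311], [0.0, 0.0, 0.0, 1.0]]
bottle 0.98 [286.0, 205.0, 313.0, 269.0] 1060
bottle 0.79 [193.0, 232.0, 215.0, 295.0] 1224
bottle 0.71 [279.0, 179.0, 341.0, 227.0] 1629
cartridge 0.73 [227.0, 232.0, 263.0, 259.0] 761
syringe 0.98 [334.0, 245.0, 373.0, 271.0] 485
syringe 0.45 [279.0, 181.0, 340.0, 229.0] 1600
cap 0.96 [274.0, 278.0, 301.0, 303.0] 578
drawn_syringe 0.7 [391.0, 200.0, 435.0, 234.0] 385
tub 0.92 [194.0, 306.0, 239.0, 356.0] 1645
tub 0.73 [394.0, 201.0, 431.0, 230.0] 361
bottle_insert 0.69 [280.0, 179.0, 343.0, 226.0] 1651
cartridge_insert 0.65 [326.0, 169.0, 385.0, 207.0] 1220
syringe_insert 0.86 [353.0, 162.0, 403.0, 194.0] 651
syringe_insert 0.34 [396.0, 200.0, 432.0, 232.0] 323
```

Run:
```python
import cv2
a=cv2.imread("pics/top0.png")[120:320,170:490]; cv2.imwrite("pics/top0c.png",cv2.resize(a,(800,500),interpolation=cv2.INTER_CUBIC))
a=cv2.imread("pics/side0.png")[150:370,170:450]; cv2.imwrite("pics/side0c.png",cv2.resize(a,(756,594),interpolation=cv2.INTER_CUBIC))
```

```text
(no output)
```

View pics/top0c.png

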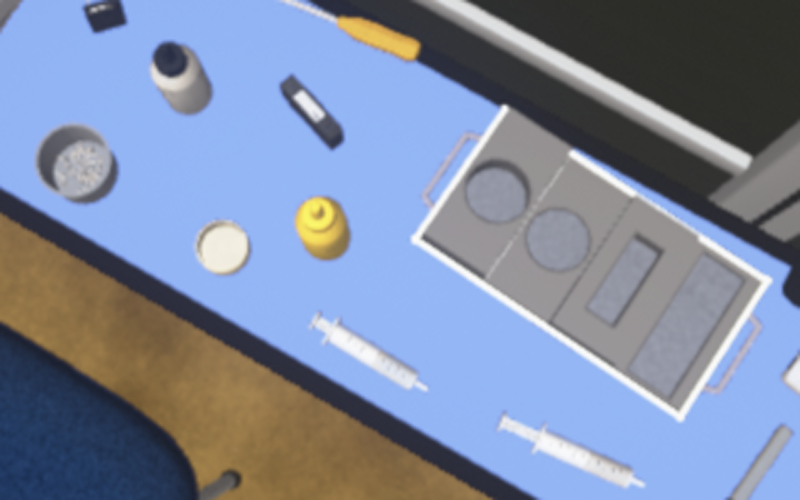

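View pics/side0c.png

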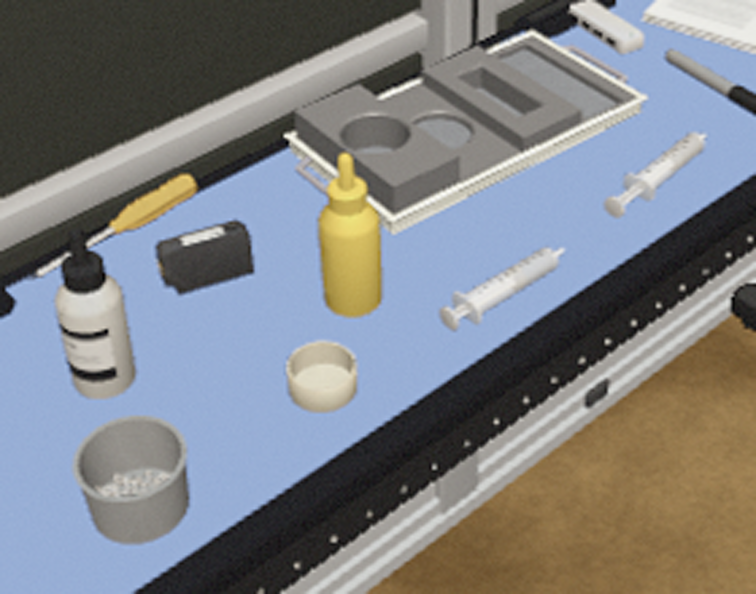

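The top crop shows the white bottle at (185,80), the tub at (75,165), the cartridge at (312,110) and the cap at (222,247). The pushed-home syringe is at (368,352), with its plunger towards the upper left. The drawn one is at (570,450) and the yellow decoy bottle at (322,230). Along the tray, left to right, the inserts are bottle, cap, cartridge and syringe. Next I'll fit poses in both views with height left free.

```bash
cat > h.py <<'E'
from workcell import *
import cv2,numpy as np
from scipy.optimize import minimize
def proj(c,P):
    q=np.c_[P,np.ones(len(P))]@c["view"].T; u=q[:,:3]@c["K"].T; return u[:,:2]/u[:,2:]
def ground(c,uv,z):
    R=c["view"][:3,:3];t=c["view"][:3,3];o=-R.T@t
    d=R.T@np.linalg.solve(c["K"],[uv[0],uv[1],1]); return o+d*(z-o[2])/d[2]
def box(x0,x1,y0,y1,z0,z1): return np.array([[x,y,z] for x in(x0,x1) for y in(y0,y1) for z in(z0,z1)])/1e3
def cyl(r,z0,z1,n=32):
    a=np.arange(n)*2*np.pi/n; return np.array([[r*np.cos(t),r*np.sin(t),z] for t in a for z in(z0,z1)])/1e3
MODEL=dict(bottle=[cyl(21.5,0,98),cyl(9,98,112),cyl(4,105,130)],cap=[cyl(23.5,0,23)],tub=[cyl(33.5,0,46)],
 cartridge=[box(-34.5,34.5,-8,8,0,44)],
 syringe=[box(-45,39,-10,10,0,19),box(38,42,-15,15,0,19),box(-58,-45,-2,2,8,12),box(42,56,-5,5,5,14),box(55,58,-9,9,0,19)],
 tray=[box(-134+67*i,-68+67*i,-68,68,3,3+h) for i,h in enumerate([40,14,28,14])]+[box(-138,138,-72,72,0,18)])
S=4
def render(c,M,p):
    x,y,z,a=p; R=np.array([[np.cos(a),-np.sin(a),0],[np.sin(a),np.cos(a),0],[0,0,1]])
    m=np.zeros((480*2,640*2),np.uint8)
    for P in M:
        uv=proj(c,P@R.T+[x,y,z])*2+.5
        cv2.fillConvexPoly(m,cv2.convexHull(np.round(uv*16).astype(np.int32)),255,shift=4,lineType=cv2.LINE_AA)
    return cv2.resize(m,(640,480),interpolation=cv2.INTER_AREA)/255.
def fit(views,M,p0,freez=True):
    def f(v):
        p=v*np.array([.001,.001,.001,.01])
        if not freez: p[2]=p0[2]
        e=0
        for c,m in views:
            r=render(c,M,p); e+=1-np.minimum(r,m).sum()/np.maximum(r,m).sum()
        return e
    v0=np.array(p0)/[.001,.001,.001,.01]; best=None
    for s in (12,5):
        sim=np.vstack([v0]+[v0+s*d for d in np.eye(4)]); r=minimize(f,v0,method="Nelder-Mead",options=dict(initial_simplex=sim,maxiter=300)); v0=r.x
    return v0*[.001,.001,.001,.01],r.fun
def nonblue(c,bb,pad=6):
    im=c["image"].astype(int); m=~((im[:,:,2]-im[:,:,0]>45)&(im[:,:,2]>130)); o=np.zeros((480,640)); l,t,r,b=bb
    o[t-pad:b+pad,l-pad:r+pad]=m[t-pad:b+pad,l-pad:r+pad]; return o
E
cat > m.py <<'E'
from h import *
T=camera("top");D=camera("side")
top=dict(bottle=[228,137,255,165],cartridge=[282,150,308,180],syringe=[292,247,342,279],cap=[247,209,269,232],tub=[184,170,216,199])
side=dict(bottle=[193,232,215,295],cartridge=[227,232,263,259],syringe=[331,240,378,273],cap=[274,278,301,303],tub=[194,306,239,356])
for n in top:
    b=top[n]; g=ground(T,((b[0]+b[2])/2,(b[1]+b[3])/2),.02)
    vs=[(T,nonblue(T,b,3)),(D,nonblue(D,side[n],3))]
    if n in("bottle",):
        s=[x for x in silhouettes(n,D) if abs(x["bbox"][0]-193)<5][0]; s2=[x for x in silhouettes(n,T) if abs(x["bbox"][0]-228)<5][0]
        vs=[(T,s2["region"]*1.),(D,s["region"]*1.)]
    out=[]
    for a in ([0.] if n in("bottle","cap","tub") else [0.,.7,1.4,2.1,2.8,3.6,4.2,5.] if n=="syringe" else [0.,.7,1.4,2.1]):
        out.append(fit(vs,MODEL[n],[g[0],g[1],0,a]))
    out.sort(key=lambda q:q[1])
    for p,e in out[:2]: print(n,np.round(p[:3]*1e3,1),round(np.degrees(p[3]),1),round(e,3))
# tray
vs=[]
for c in(T,D):
    m=np.zeros((480,640),bool)
    for q in["bottle_insert","cartridge_insert","syringe_insert","cap_insert"]:
        for s in silhouettes(q,c):
            if s["conf"]>.6: m|=s["region"]
    bb=(339,155,482,290) if c is T else (278,158,410,236)
    im=c["image"].astype(int); nb=nonblue(c,bb,0).astype(bool)
    vs.append((c,m))
M=MODEL["tray"][:4]
g=ground(T,(408,224),.01)
for c,m in vs: print(m.sum(),np.argwhere(m).min(0),np.argwhere(m).max(0))
for a in(-2.1,-.6,-1.2,1,2.5): 
    p,e=fit([(c,m*1.) for c,m in vs],M,[g[0],g[1],0,a]); print("tray",np.round(p[:3]*1e3,1),round(np.degrees(p[3]),1),round(e,3))
for uv in[(507,105),(415,238),(680,418),(770,280)]: print(np.round(ground(T,(170+uv[0]/2.5,120+uv[1]/2.5),.018)*1e3))
E
python3 m.py
```

```text
Traceback (most recent call last):
  File "m.py", line 9, in <module>
    s=[x for x in silhouettes(n,D) if abs(x["bbox"][0]-193)<5][0]; s2=[x for x in silhouettes(n,T) if abs(x["bbox"][0]-228)<5][0]
      ~~~~~~~~~~~~~~~~~~~~~~~~~~~~~~~~~~~~~~~~~~~~~~~~~~~~~~~~^^^
IndexError: list index out of range
```

```bash
sed -i 's/if n in("bottle",):/if 0:/' m.py; time python3 m.py
```

```text
bottle [695.8  56.    1.2] 7.0 0.495
cartridge [672.6 -58.6  -2.1] 37.1 0.42
cartridge [672.7 -58.3  -1.8] 216.8 0.42
syringe [ 456.1 -110.7   -2.5] 58.2 0.949
syringe [ 455.9 -110.7   -2.3] 58.3 0.949
cap [550.3  20.   -1.1] 6.0 0.14
tub [622.6 147.   -1. ] 3.8 0.283
5644 [164 339] [282 473]
4195 [164 279] [229 403]
tray [ 540.3 -307.3   -2.6] -124.2 0.422
tray [ 542.4 -301.6    9.5] 54.9 0.551
tray [ 540.4 -307.4   -2.7] -124.1 0.422
tray [ 541.3 -303.2    9.5] 55.0 0.551
tray [ 540.3 -307.2   -2.2] 235.7 0.422
[ 678. -234.   18.]
[ 557. -151.   18.]
[ 399. -378.   18.]
[ 519. -462.   18.]
real	1m1.268s
user	0m53.810s
sys	0m15.315s
```

```bash
cat > ov.py <<'E'
from h import *
def overlay(c,poses,crop,sc,name,mask=None):
    l,t,r,b=crop; im=cv2.resize(c["image"][t:b,l:r,::-1],None,fx=sc,fy=sc,interpolation=cv2.INTER_CUBIC)
    for n,p in poses:
        M=MODEL[n]
        x,y,z,a=p; R=np.array([[np.cos(a),-np.sin(a),0],[np.sin(a),np.cos(a),0],[0,0,1]])
        for P in M:
            uv=(proj(c,P@R.T+[x,y,z])-[l,t]+.5)*sc
            cv2.polylines(im,[cv2.convexHull(uv.astype(np.float32)).astype(int)],True,(0,0,255),1)
    cv2.imwrite(name,im); return im
E
python3 - <<'E'
from ov import *
d=np.radians
po=[("bottle",[.6958,.056,0,0]),("cartridge",[.6726,-.0585,0,d(37)]),("syringe",[.456,-.111,0,d(58.2)]),("cap",[.550,.020,0,0]),("tub",[.6226,.147,0,0]),("tray",[.5395,-.3065,0,d(-124.5)])]
T=camera("top");D=camera("side")
overlay(T,po,(170,120,490,320),2.5,"pics/ovt.png"); overlay(D,po,(170,150,450,370),2.7,"pics/ovs.png")
print(T["image"][257:259,300:330:3].tolist()); print(T["image"][150:180:4,295].tolist(),T["image"][240,300].tolist())
E
```

```text
[[[158, 178, 229], [204, 216, 239], [242, 244, 248], [244, 245, 248], [241, 240, 241], [222, 223, 228], [155, 165, 198], [147, 179, 243], [148, 182, 245], [148, 182, 245]], [[149, 179, 241], [162, 188, 241], [233, 236, 244], [246, 247, 250], [243, 244, 246], [232, 230, 232], [192, 196, 212], [143, 167, 226], [148, 182, 245], [147, 182, 245]]]
[[147, 181, 244], [147, 181, 244], [103, 121, 170], [233, 234, 239], [212, 214, 221], [63, 67, 86], [143, 176, 241], [148, 182, 245]] [148, 182, 245]
```

View pics/ovt.png

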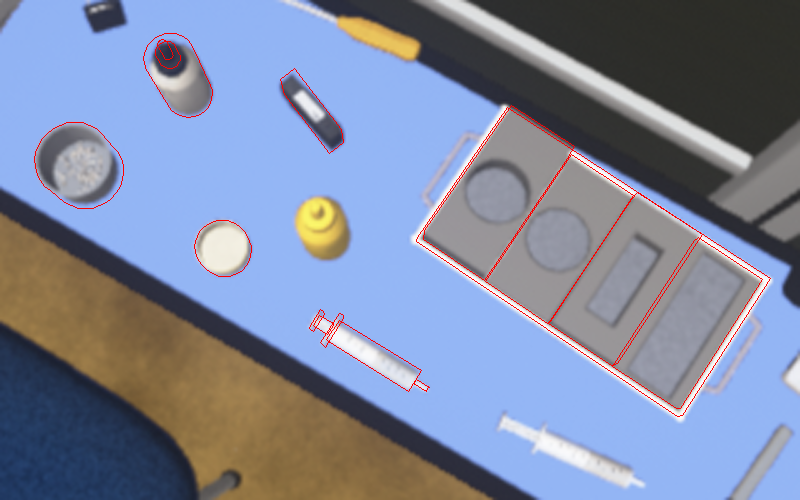

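View pics/ovs.png

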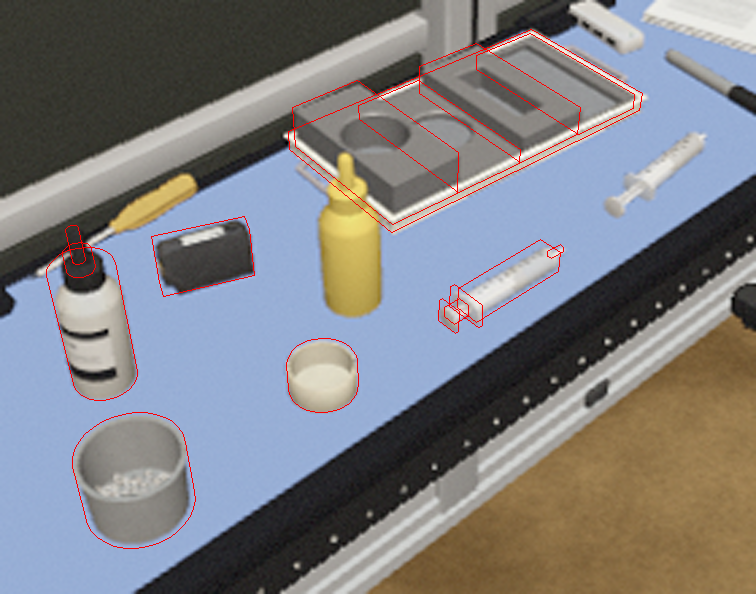

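The overlays match the picture in both views to about 2 mm, and the fitted heights are about 0 on the desk. The tray centre is at about (0.5395, -0.3065), with the long axis at -124.5° from the bottle end to the syringe end. I'll start with the syringe.

Request:
drive_tool(increments=[[[16.5,-32.4,-3],[0,0,-6],1],[[16.5,-32.4,-3],[0,0,-6],1],[[16.5,-32.4,-3],[0,0,-6],1],[[16.5,-32.4,-3],[0,0,-6],1],[[16.5,-32.4,-3],[0,0,-6],1],[[16.5,-32.4,-3],[0,0,-6],1],[[16.5,-32.4,-3],[0,0,-6],1],[[16.5,-32.4,-3],[0,0,-6],1]])

```text
clock: 2.52
eef_pos: [0.292, 0.2132, 0.2074]
tool_rot: [0.551, 0.835, 0.0, 0.0]
ft_force: [0.7, 0.1, 0.0]
grip_width: 0.0855
grasp_force: 0.0
```

Request:
drive_tool(increments=[[[16.5,-32.4,-4],[0,0,-6],1],[[16.5,-32.4,-4],[0,0,-6],1],[[16.5,-32.4,-4],[0,0,-6],1],[[16.5,-32.4,-4],[0,0,-6],1],[[16.5,-32.4,-4],[0,0,-6],1],[[16.5,-32.4,-4],[0,0,-6],1],[[16.5,-32.4,-4],[0,0,-6],1],[[16.5,-32.4,-4],[0,0,-6],1]])

```text
clock: 3.18
eef_pos: [0.4242, -0.0465, 0.1754]
tool_rot: [0.843, 0.538, 0.0, 0.0]
ft_force: [0.1, -0.5, 0.2]
grip_width: 0.0855
grasp_force: 0.0
```

```bash
cat > st.py <<'E'
from workcell import *
import numpy as np
from scipy.spatial.transform import Rotation as R
def st():
    o=get_obs(); m=R.from_quat(o["tool_rot"]).as_matrix()
    print(round(o["clock"],2),"p",np.round(o["eef_pos"]*np.array(1e3),1) if isinstance(o["eef_pos"],np.ndarray) else np.round(np.array(o["eef_pos"])*1e3,1),"psi",round(np.degrees(np.arctan2(m[1,1],m[0,1])),1),"z",np.round(m[:,2],3),"q",np.round(o["joint_pos"],2),"F",np.round(o["ft_force"],1),"w",round(o["grip_width"]*1e3,1),"g",round(o["grasp_force"],1))
if __name__=="__main__": st()
E
python3 st.py
python3 - <<'E'
from h import *
D=camera("side"); m=nonblue(D,[193,232,215,295],3)
for h in range(0,131,7):
    uv=proj(D,np.array([[.6958,.056,h/1e3],[.6958+.304*.01/ .3,.056,h/1e3]]))[0]
    r=int(round(uv[1])); print(h,np.round(uv,1),int(m[r].sum()),end="; ")
E
```

```text
3.18 p [424.2 -46.5 175.4] psi -24.9 z [ 0.001  0.    -1.   ] q [-0.11  0.13 -0.28  1.16  0.    1.9 ] F [ 0.1 -0.5  0.2] w 85.5 g 0.0
0 [208.7 289.3] 22; 7 [208.  286.6] 22; 14 [207.4 283.9] 23; 21 [206.8 281.1] 24; 28 [206.2 278.4] 25; 35 [205.5 275.6] 25; 42 [204.9 272.8] 26; 49 [204.2 269.9] 26; 56 [203.6 267. ] 26; 63 [202.9 264.1] 27; 70 [202.3 261.1] 26; 77 [201.6 258.2] 25; 84 [200.9 255.1] 22; 91 [200.2 252.1] 19; 98 [199.5 249. ] 17; 105 [198.8 245.9] 18; 112 [198.1 242.8] 15; 119 [197.3 239.6] 16; 126 [196.6 236.3] 25;
```

Request:
drive_tool(increments=[[[16,-32,-18],[0,0,-6.9],1],[[16,-32,-18],[0,0,0],1],[[0,0,-30],[0,0,0],1],[[0,0,-30],[0,0,0],1],[[0,0,-30],[0,0,0],1],[[0,0,-15],[0,0,0],1],[[0,0,0],[0,0,0],1]])

```text
clock: 3.82
eef_pos: [0.4522, -0.1077, 0.0308]
tool_rot: [0.872, 0.489, -0.003, -0.003]
ft_force: [-0.9, 0.2, 0.3]
grip_width: 0.0853
grasp_force: 0.0
```

```bash
python3 st.py
```

```text
3.82 p [ 452.2 -107.7   30.8] psi -31.5 z [-0.008  0.002 -1.   ] q [-0.23  0.37 -0.39  0.82  0.    1.89] F [-0.9  0.2  0.3] w 85.3 g 0.0
```

Request:
drive_tool(increments=[[[3.5,-3.3,-10],[0,0,-0.3],1],[[0,0,-16],[0,0,0],1],[[0,0,0],[0,0,0],0.2],[[0,0,0],[0,0,0],0],[[0,0,0],[0,0,0],0],[[0,0,0],[0,0,0],0],[[0,0,0],[0,0,0],0],[[0,0,0],[0,0,0],0]])

```text
clock: 4.48
eef_pos: [0.46, -0.1121, 0.0095]
tool_rot: [0.874, 0.486, 0.001, 0.001]
ft_force: [-0.1, 0.9, -0.6]
grip_width: 0.0168
grasp_force: 59.3
```

```bash
python3 st.py
```

```text
4.48 p [ 460.  -112.1    9.5] psi -31.8 z [ 0.002 -0.001 -1.   ] q [-0.24  0.41 -0.4   0.76 -0.    1.89] F [-0.1  0.9 -0.6] w 16.8 g 59.3
```

Request:
drive_tool(increments=[[[0,0,15],[0,0,0],0],[[0,0,25],[0,0,0],0],[[0,0,30],[0,0,0],0],[[0,0,20],[0,0,0],0],[[0,0,0],[0,0,0],0]])

```text
clock: 4.9
eef_pos: [0.4625, -0.1127, 0.1031]
tool_rot: [0.874, 0.486, 0.003, 0.003]
ft_force: [0.7, 0.5, -0.5]
grip_width: 0.0168
grasp_force: 59.3
```

```bash
python3 st.py
python3 - <<'E'
from ov import *
a=overlay(camera("side"),[],(300,150,440,280),4,"pics/s1.png"); b=overlay(camera("top"),[],(270,200,400,320),4,"pics/t1.png")
b=cv2.resize(b,(560,520))[:,:]; a=cv2.resize(a,(560,520)); o=np.hstack([cv2.resize(a,(400,371)),cv2.resize(b,(400,371))]); cv2.imwrite("pics/c1.png",o)
E
```

```text
4.9 p [ 462.5 -112.7  103.1] psi -31.8 z [ 0.009 -0.002 -1.   ] q [-0.24  0.29 -0.29  0.99  0.    1.89] F [ 0.7  0.5 -0.5] w 16.8 g 59.3
```

View pics/c1.png

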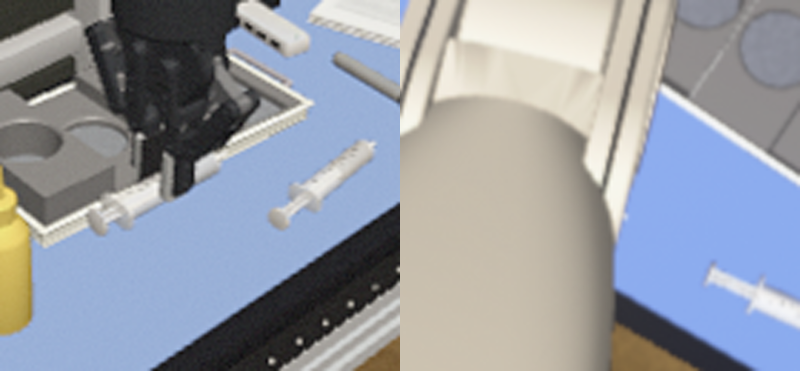

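Request:
drive_tool(increments=[[[1.5,-21.2,0],[0,0,6.72],0],[[1.5,-21.2,0],[0,0,6.72],0],[[1.5,-21.2,0],[0,0,6.72],0],[[1.5,-21.2,0],[0,0,6.72],0],[[1.5,-21.2,0],[0,0,6.72],0],[[1.5,-21.2,0],[0,0,6.72],0],[[1.5,-21.2,0],[0,0,6.72],0],[[1.5,-21.2,0],[0,0,6.72],0]])

```text
clock: 5.67
eef_pos: [0.4698, -0.2818, 0.0963]
tool_rot: [0.557, 0.83, -0.0, -0.002]
ft_force: [-0.4, 0.3, 0.0]
grip_width: 0.0171
grasp_force: 59.3
```

Request:
drive_tool(increments=[[[1.5,-21.2,0],[0,0,6.72],0],[[1.5,-21.2,0],[0,0,6.72],0],[[1.5,-21.2,0],[0,0,6.72],0],[[1.5,-21.2,0],[0,0,6.72],0],[[1.5,-21.2,0],[0,0,6.72],0],[[0,0,-20],[0,0,0],0],[[0,0,-20],[0,0,0],0],[[0,0,0],[0,0,0],0]])

```text
clock: 6.33
eef_pos: [0.4748, -0.3851, 0.052]
tool_rot: [0.297, 0.955, 0.002, -0.005]
ft_force: [-1.9, 0.3, -1.2]
grip_width: 0.017
grasp_force: 59.3
```

```bash
python3 st.py; sleep 0.1
python3 - <<'E'
from ov import *
d=np.radians
o=get_obs(); x,y,z=o["eef_pos"]
po=[("tray",[.5395,-.3065,0,d(-124.5)]),("syringe",[x+.001,y-.001,z-.0095,d(145.5)])]
overlay(camera("side"),po,(300,130,440,230),4.5,"pics/s2.png")
E
```

```text
6.33 p [ 474.8 -385.1   52. ] psi 55.5 z [-0.009  0.007 -1.   ] q [-0.68  0.59  0.06  1.05  0.   -0.08] F [-1.9  0.3 -1.2] w 17.0 g 59.3
```

View pics/s2.png

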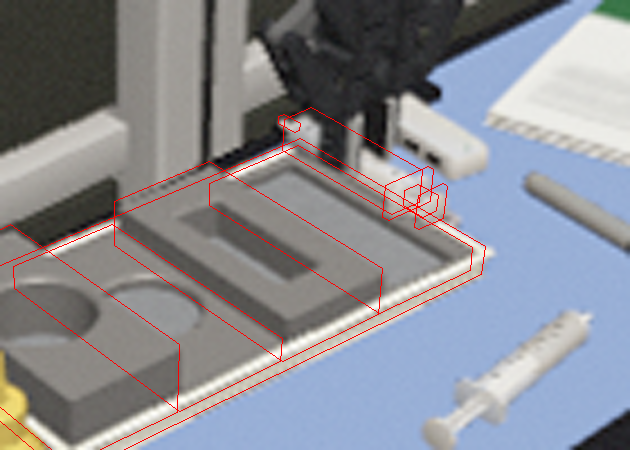

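Run:
```python
from ov import *
from st import st
D=camera("side"); st()
o=get_obs(); x,y,z=o["eef_pos"]
overlay(D,[("syringe",[x+.001,y-.001,z-.0095,np.radians(145.5)])],(355,140,425,192),11,"pics/s3.png")
```

```text
6.43 p [ 476.9 -386.1   56. ] psi 55.5 z [-0.004  0.003 -1.   ] q [-0.68  0.59  0.06  1.05  0.   -0.08] F [ 0.2 -0.   0.2] w 17.2 g 59.3
```

View pics/s3.png

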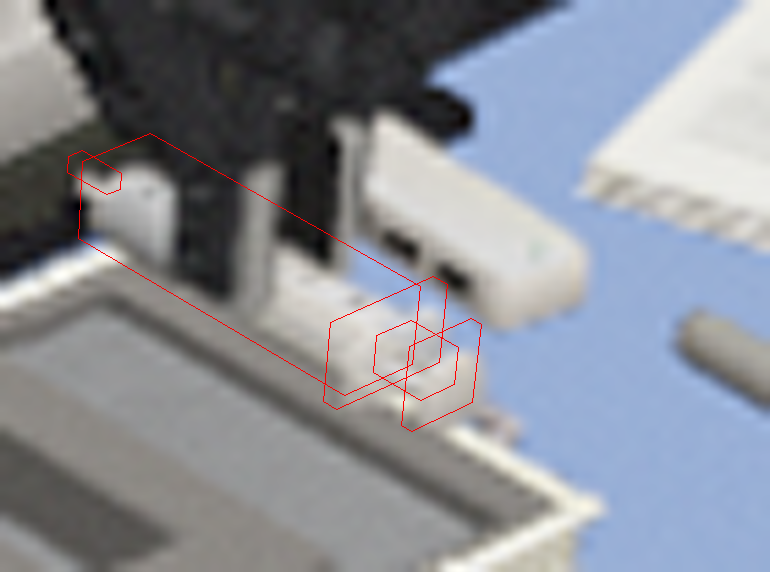

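Request:
drive_tool(increments=[[[4.5,-2.5,-12],[0,0,0],0],[[0,0,-14],[0,0,0],0],[[0,0,-9],[0,0,0],0],[[0,0,0],[0,0,0],0],[[0,0,0],[0,0,0],0]])

```text
clock: 6.85
eef_pos: [0.4829, -0.3895, 0.0229]
tool_rot: [0.296, 0.955, 0.0, -0.0]
ft_force: [0.4, -0.4, -0.4]
grip_width: 0.0173
grasp_force: 59.3
```

```bash
python3 st.py
```

```text
6.85 p [ 482.9 -389.5   22.9] psi 55.6 z [-0.001  0.001 -1.   ] q [-0.68  0.63  0.04  0.98  0.   -0.08] F [ 0.4 -0.4 -0.4] w 17.3 g 59.3
```

Request:
drive_tool(increments=[[[-1,0.8,-3.5],[0,0,0],0],[[0,0,0],[0,0,0],0],[[0,0,0],[0,0,0],0.35],[[0,0,0],[0,0,0],0.35],[[0,0,0],[0,0,0],0.35],[[0,0,20],[0,0,0],0.35],[[0,0,40],[0,0,0],0.5],[[0,0,40],[0,0,0],1]])

```text
clock: 7.52
eef_pos: [0.4806, -0.3881, 0.1191]
tool_rot: [0.296, 0.955, 0.001, -0.002]
ft_force: [1.2, -0.1, -0.9]
grip_width: 0.0533
grasp_force: 0.0
```

```bash
python3 st.py
```

```text
7.52 p [ 480.6 -388.1  119.1] psi 55.5 z [-0.004  0.003 -1.   ] q [-0.68  0.54  0.16  1.19 -0.   -0.08] F [ 1.2 -0.1 -0.9] w 53.3 g 0.0
```

Request:
drive_tool(increments=[[[10,20,25],[0,0,6.5],1],[[17.5,30,20],[0,0,6.5],1],[[17.5,30,0],[0,0,6.5],1],[[17.5,30,0],[0,0,6.5],1],[[17.5,30,0],[0,0,6.5],1],[[17.5,30,0],[0,0,6.5],1],[[17.5,30,0],[0,0,6.5],1],[[17.5,30,0],[0,0,6.5],1]])

```text
clock: 8.18
eef_pos: [0.6153, -0.1577, 0.1653]
tool_rot: [-0.155, 0.988, -0.0, 0.0]
ft_force: [-0.4, 0.0, 0.0]
grip_width: 0.0852
grasp_force: 0.0
```

Request:
drive_tool(increments=[[[17.5,30,0],[0,0,6.5],1],[[17.5,30,0],[0,0,6.5],1],[[17.5,30,-10],[0,0,6.5],1],[[5,10,-20],[0,0,0],1],[[0,0,-30],[0,0,0],1],[[0,0,-20],[0,0,0],1],[[0,0,0],[0,0,0],1],[[0,0,0],[0,0,0],1]])

```text
clock: 8.85
eef_pos: [0.6709, -0.059, 0.0836]
tool_rot: [-0.318, 0.948, 0.001, -0.002]
ft_force: [-0.2, 0.3, 0.6]
grip_width: 0.0855
grasp_force: 0.0
```

```bash
python3 st.py;  python3 - <<'E'
from ov import *
d=np.radians
po=[("tray",[.5395,-.3065,0,d(-124.5)]),("syringe",[.4826,-.3893,.009,d(145.5)])]
c=camera("top"); a=overlay(c,po,(330,150,490,300),2.5,"pics/x.png"); b=overlay(camera("side"),po,(270,140,430,240),2.5,"pics/x2.png")
o=np.zeros((375,800,3),np.uint8); o[:,:400]=a; o[:250,400:]=b; cv2.imwrite("pics/c4.png",o)
E
```

```text
8.85 p [670.9 -59.   83.6] psi 127.1 z [-0.003  0.    -1.   ] q [-0.09  0.68  0.3   1.2  -0.   -0.73] F [-0.2  0.3  0.6] w 85.5 g 0.0
```

View pics/c4.png

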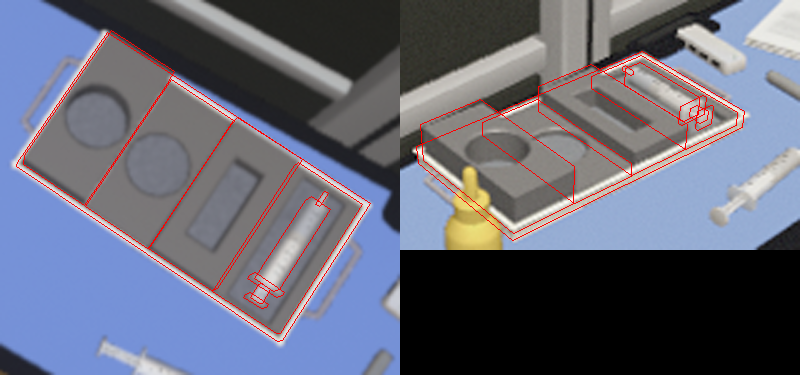

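The top view shows the syringe inside its trough, matching the predicted outline at about (285,250). Next is the cartridge.

Request:
drive_tool(increments=[[[1.7,0.5,-20],[0,0,0],1],[[0,0,-25],[0,0,0],1],[[0,0,-14],[0,0,0],1],[[0,0,0],[0,0,0],0.3],[[0,0,0],[0,0,0],0],[[0,0,0],[0,0,0],0],[[0,0,0],[0,0,0],0],[[0,0,0],[0,0,0],0]])

```text
clock: 9.62
eef_pos: [0.6752, -0.0589, 0.028]
tool_rot: [-0.318, 0.948, -0.001, 0.002]
ft_force: [-0.0, -0.4, 0.1]
grip_width: 0.0254
grasp_force: 0.0
```

```bash
python3 st.py
```

```text
9.62 p [675.2 -58.9  28. ] psi 127.0 z [ 0.004 -0.    -1.   ] q [-0.09  0.72  0.24  1.08  0.   -0.73] F [-0.  -0.4  0.1] w 25.4 g 0.0
```

Request:
drive_tool(increments=[[[-1,0,-3],[0,0,0],0],[[0,0,0],[0,0,0],0],[[0,0,0],[0,0,0],0],[[0,0,0],[0,0,0],0]])

```text
clock: 9.95
eef_pos: [0.6749, -0.0589, 0.0259]
tool_rot: [-0.318, 0.948, -0.001, 0.003]
ft_force: [-0.3, -0.1, 7.6]
grip_width: 0.0143
grasp_force: 59.0
```

```bash
python3 st.py
```

```text
9.95 p [674.9 -58.9  25.9] psi 127.0 z [ 0.006 -0.001 -1.   ] q [-0.09  0.72  0.23  1.07 -0.   -0.73] F [-0.3 -0.1  7.6] w 14.3 g 59.0
```

Request:
drive_tool(increments=[[[0,0,10],[0,0,0],0],[[0,0,25],[0,0,0],0],[[0,0,35],[0,0,0],0],[[0,0,35],[0,0,0],0],[[0,0,25],[0,0,0],0],[[-13.9,-25.1,10],[0,0,-6.5],0],[[-13.9,-25.1,0],[0,0,-6.5],0],[[-13.9,-25.1,0],[0,0,-6.5],0]])

```text
clock: 10.62
eef_pos: [0.6315, -0.1342, 0.165]
tool_rot: [-0.151, 0.989, -0.001, 0.002]
ft_force: [-0.6, -0.1, -1.3]
grip_width: 0.0143
grasp_force: 58.7
```

Request:
drive_tool(increments=[[[-13.9,-25.1,0],[0,0,-6.5],0],[[-13.9,-25.1,0],[0,0,-6.5],0],[[-13.9,-25.1,0],[0,0,-6.5],0],[[-13.9,-25.1,0],[0,0,-6.5],0],[[-13.9,-25.1,0],[0,0,-6.5],0],[[-13.9,-25.1,0],[0,0,-6.5],0],[[-13.9,-25.1,-20],[0,0,-6.5],0],[[-13.9,-25.1,-20],[0,0,-6.5],0]])

```text
clock: 11.28
eef_pos: [0.5202, -0.3366, 0.1247]
tool_rot: [0.299, 0.954, -0.001, 0.002]
ft_force: [0.3, 0.4, -0.1]
grip_width: 0.0141
grasp_force: 58.7
```

Request:
drive_tool(increments=[[[0,0,-30],[0,0,0],0],[[0,0,-15],[0,0,0],0],[[0,0,0],[0,0,0],0],[[0,0,0],[0,0,0],0]])

```text
clock: 11.62
eef_pos: [0.5191, -0.3344, 0.0773]
tool_rot: [0.296, 0.955, 0.0, -0.001]
ft_force: [0.3, 0.1, 0.1]
grip_width: 0.0146
grasp_force: 58.7
```

```bash
python3 st.py
python3 - <<'E'
from ov import *
d=np.radians
from st import st
D=camera("side"); st(); o=get_obs(); x,y,z=o["eef_pos"]
overlay(D,[("tray",[.5395,-.3065,0,d(-124.5)]),("cartridge",[x-.0013,y+.0009,z-.0259,d(-34.5)])],(290,120,410,210),6,"pics/s5.png")
E
```

```text
11.62 p [ 519.1 -334.4   77.3] psi 55.5 z [-0.002  0.001 -1.   ] q [-0.57  0.57  0.09  1.09  0.    0.03] F [0.3 0.1 0.1] w 14.6 g 58.7
11.67 p [ 520.4 -334.8   78.8] psi 55.6 z [ 0.001 -0.    -1.   ] q [-0.57  0.57  0.1   1.09  0.    0.03] F [-0.5 -0.2  0.7] w 14.3 g 58.7
```

View pics/s5.png

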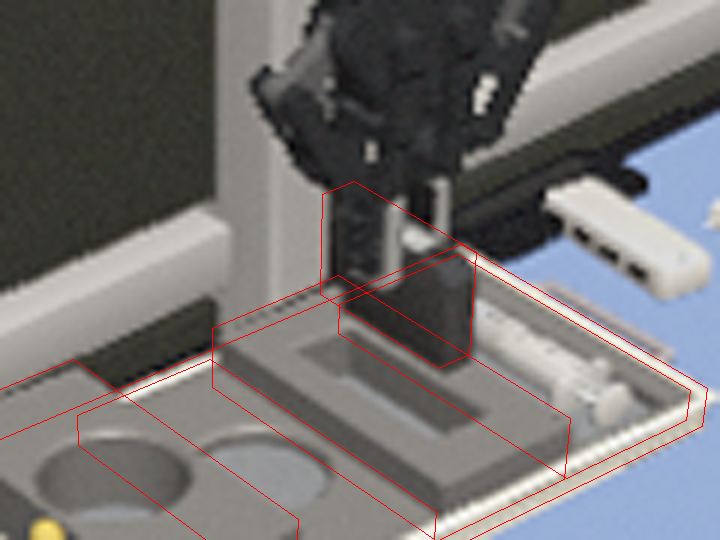

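Request:
drive_tool(increments=[[[1,0,-20],[0,0,0],0],[[0,0,-15],[0,0,0],0],[[0,0,-7],[0,0,0],0],[[0,0,0],[0,0,0],0],[[0,0,0],[0,0,0],0]])

```text
clock: 12.08
eef_pos: [0.5217, -0.3348, 0.037]
tool_rot: [0.296, 0.955, -0.0, 0.001]
ft_force: [-0.3, 1.0, -0.0]
grip_width: 0.0139
grasp_force: 58.7
```

```bash
python3 st.py
```

```text
12.08 p [ 521.7 -334.8   37. ] psi 55.6 z [ 0.001 -0.001 -1.   ] q [-0.57  0.61  0.05  1.01 -0.    0.03] F [-0.3  1.  -0. ] w 13.9 g 58.7
```

Request:
drive_tool(increments=[[[0,0,-3],[0,0,0],0],[[0,0,0],[0,0,0],0],[[0,0,0],[0,0,0],0.4],[[0,0,0],[0,0,0],0.4],[[0,0,0],[0,0,0],0.4],[[0,0,10],[0,0,0],0.4],[[0,0,35],[0,0,0],0.4],[[0,0,40],[0,0,0],1]])

```text
clock: 12.75
eef_pos: [0.5186, -0.3334, 0.1162]
tool_rot: [0.296, 0.955, 0.001, -0.003]
ft_force: [1.3, 0.3, 0.3]
grip_width: 0.0449
grasp_force: 0.0
```

```bash
python3 st.py
```

```text
12.75 p [ 518.6 -333.4  116.2] psi 55.5 z [-0.006  0.004 -1.   ] q [-0.57  0.54  0.15  1.19  0.    0.03] F [1.3 0.3 0.3] w 44.9 g 0.0
```

Request:
drive_tool(increments=[[[0,10,30],[0,0,6.92],1],[[2.2,27,20],[0,0,6.92],1],[[2.2,27,0],[0,0,6.92],1],[[2.2,27,0],[0,0,6.92],1],[[2.2,27,0],[0,0,6.92],1],[[2.2,27,0],[0,0,6.92],1],[[2.2,27,0],[0,0,6.92],1],[[2.2,27,0],[0,0,6.92],1]])

```text
clock: 13.42
eef_pos: [0.5363, -0.1345, 0.1689]
tool_rot: [-0.184, 0.983, -0.0, 0.001]
ft_force: [0.7, -0.0, 0.4]
grip_width: 0.0852
grasp_force: 0.0
```

Request:
drive_tool(increments=[[[2.2,27,0],[0,0,6.92],1],[[2.2,27,0],[0,0,6.92],1],[[2.2,27,0],[0,0,6.92],1],[[2.2,27,0],[0,0,6.92],1],[[2.2,27,0],[0,0,6.92],1],[[2.2,20.8,-20],[0,0,0],1],[[0,0,-35],[0,0,0],1],[[0,0,-35],[0,0,0],1]])

```text
clock: 14.08
eef_pos: [0.5516, 0.0218, 0.0795]
tool_rot: [-0.467, 0.884, -0.001, 0.003]
ft_force: [-0.1, 0.3, 0.8]
grip_width: 0.0854
grasp_force: 0.0
```

Request:
drive_tool(increments=[[[0,0,-25],[0,0,0],1],[[0,0,0],[0,0,0],1],[[0,0,0],[0,0,0],1]])

```text
clock: 14.33
eef_pos: [0.5484, 0.0201, 0.0525]
tool_rot: [-0.466, 0.885, 0.001, -0.001]
ft_force: [-0.4, -0.1, 0.7]
grip_width: 0.0854
grasp_force: 0.0
```

```bash
python3 st.py;  python3 - <<'E'
from ov import *
d=np.radians
po=[("syringe",[.4826,-.3893,.009,d(145.5)]),("cartridge",[.5205,-.3341,.007,d(-34.5)])]
c=camera("top"); a=overlay(c,po,(330,150,490,300),2.5,"pics/x.png"); b=overlay(camera("side"),po+[("cap",[.5503,.020,0,0])],(270,140,430,310),2.5,"pics/x2.png")
o=np.zeros((425,800,3),np.uint8); o[:375,:400]=a; o[:,400:]=b; cv2.imwrite("pics/c6.png",o)
E
```

```text
14.33 p [548.4  20.1  52.5] psi 145.5 z [-0.003 -0.    -1.   ] q [ 0.04  0.48 -0.14  0.95 -0.   -0.93] F [-0.4 -0.1  0.7] w 85.4 g 0.0
```

View pics/c6.png

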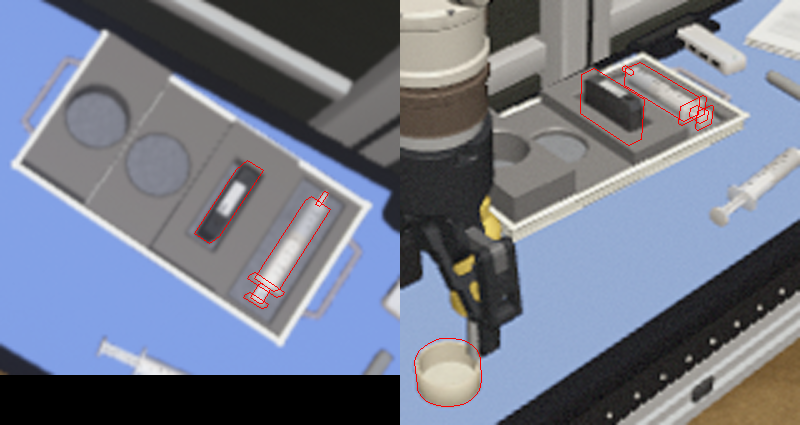

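The cartridge stands upright in its slot, at about (228,200) in the left panel, and the cap is still at its measured pose. Grasping the cap.

Request:
drive_tool(increments=[[[1,0,-20],[0,0,0],1],[[0,0,-20],[0,0,0],1],[[0,0,-5],[0,0,0],1],[[0,0,0],[0,0,0],0.4],[[0,0,0],[0,0,0],0.3],[[0,0,0],[0,0,0],0.3],[[0,0,0],[0,0,0],0.3],[[0,0,0],[0,0,0],0.3]])

```text
clock: 15.1
eef_pos: [0.5524, 0.0201, 0.0101]
tool_rot: [-0.466, 0.885, -0.001, 0.002]
ft_force: [0.1, -0.2, 6.9]
grip_width: 0.0434
grasp_force: 61.5
```

```bash
python3 st.py
```

```text
15.1 p [552.4  20.1  10.1] psi 145.5 z [ 0.004  0.    -1.   ] q [ 0.04  0.53 -0.18  0.85 -0.   -0.93] F [ 0.1 -0.2  6.9] w 43.4 g 61.5
```

Request:
drive_tool(increments=[[[0,0,10],[0,0,0],0.3],[[0,0,25],[0,0,0],0.3],[[0,0,35],[0,0,0],0.3],[[0,0,35],[0,0,0],0.3],[[0,0,30],[0,0,0],0.3],[[0,-8,15],[0,0,0],0.3],[[0.8,-25,0],[0,0,0],0.3],[[0.8,-35,0],[0,0,0],0.3]])

```text
clock: 15.77
eef_pos: [0.5535, -0.0466, 0.1611]
tool_rot: [-0.468, 0.884, -0.001, 0.002]
ft_force: [1.2, -0.3, -0.3]
grip_width: 0.0433
grasp_force: 61.1
```

Request:
drive_tool(increments=[[[0.8,-35,0],[0,0,0],0.3],[[0.8,-35,0],[0,0,0],0.3],[[0.8,-35,0],[0,0,0],0.3],[[0.8,-35,0],[0,0,0],0.3],[[0.8,-35,0],[0,0,0],0.3],[[0.8,-35,0],[0,0,0],0.3],[[0.8,-19.9,-10],[0,0,0],0.3],[[0,0,-30],[0,0,0],0.3]])

```text
clock: 16.43
eef_pos: [0.5608, -0.2845, 0.1234]
tool_rot: [-0.463, 0.886, -0.006, 0.003]
ft_force: [1.7, -0.7, -0.1]
grip_width: 0.0432
grasp_force: 61.1
```

Request:
drive_tool(increments=[[[0,0,-30],[0,0,0],0.3],[[0,0,-20],[0,0,0],0.3],[[0,0,0],[0,0,0],0.3],[[0,0,0],[0,0,0],0.3]])

```text
clock: 16.77
eef_pos: [0.5567, -0.2774, 0.0674]
tool_rot: [-0.466, 0.885, 0.001, -0.001]
ft_force: [0.1, -0.7, 1.2]
grip_width: 0.0432
grasp_force: 61.1
```

```bash
python3 st.py
```

```text
16.77 p [ 556.7 -277.4   67.4] psi 145.5 z [-0.002  0.001 -1.   ] q [-0.46  0.59  0.1   1.08  0.   -1.43] F [ 0.1 -0.7  1.2] w 43.2 g 61.1
```

Request:
drive_tool(increments=[[[1.3,-0.4,-20],[0,0,0],0.3],[[0,0,-15],[0,0,0],0.3],[[0,0,-8],[0,0,0],0.3],[[0,0,0],[0,0,0],0.3],[[0,0,0],[0,0,0],0.3]])

```text
clock: 17.18
eef_pos: [0.5597, -0.2784, 0.0262]
tool_rot: [-0.466, 0.885, -0.001, 0.0]
ft_force: [-0.1, -0.3, 0.4]
grip_width: 0.0431
grasp_force: 61.1
```

```bash
python3 st.py
python3 - <<'E'
from ov import *
d=np.radians
D=camera("side"); o=get_obs(); x,y,z=o["eef_pos"]
po=[("tray",[.5395,-.3065,0,d(-124.5)]),("cap",[x-.0007,y-.0011,z-.010,0])]
overlay(D,po,(270,130,390,220),6,"pics/s7.png")
E
```

```text
17.18 p [ 559.7 -278.4   26.2] psi 145.5 z [ 0.001 -0.001 -1.   ] q [-0.46  0.63  0.06  0.99 -0.   -1.43] F [-0.1 -0.3  0.4] w 43.1 g 61.1
```

View pics/s7.png

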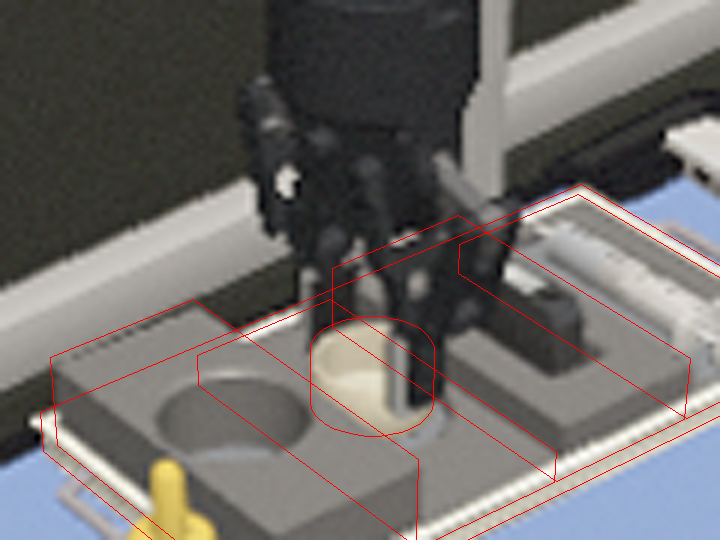

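Request:
drive_tool(increments=[[[-0.5,0.3,-6],[0,0,0],0.3],[[0,0,0],[0,0,0],0.3],[[0,0,0],[0,0,0],0.8],[[0,0,0],[0,0,0],0.8],[[0,0,0],[0,0,0],0.8],[[0,0,15],[0,0,0],0.8],[[0,0,35],[0,0,0],0.8],[[0,0,40],[0,0,0],1]])

```text
clock: 17.9
eef_pos: [0.5562, -0.2768, 0.1068]
tool_rot: [-0.466, 0.885, 0.003, -0.002]
ft_force: [-0.1, -0.5, 0.3]
grip_width: 0.0786
grasp_force: 0.0
```

```bash
python3 st.py
```

```text
17.9 p [ 556.2 -276.8  106.8] psi 145.5 z [-0.006  0.003 -1.   ] q [-0.46  0.56  0.15  1.17 -0.   -1.43] F [-0.1 -0.5  0.3] w 78.6 g 0.0
```

Request:
drive_tool(increments=[[[0,0,35],[0,0,0],1],[[10,25,25],[0,0,0],1],[[14,34.2,0],[0,0,0],1],[[14,34.2,0],[0,0,0],1],[[14,34.2,0],[0,0,0],1],[[14,34.2,0],[0,0,0],1],[[14,34.2,0],[0,0,0],1],[[14,34.2,0],[0,0,0],1]])

```text
clock: 18.57
eef_pos: [0.6529, -0.0461, 0.1691]
tool_rot: [-0.466, 0.885, -0.0, 0.0]
ft_force: [-0.5, -0.0, -0.1]
grip_width: 0.0855
grasp_force: 0.0
```

Request:
drive_tool(increments=[[[14,34.2,0],[0,0,0],1],[[14,34.2,0],[0,0,0],1],[[14,34.2,0],[0,0,0],1],[[0,0,0],[0,0,0],1],[[0,0,0],[0,0,0],1]])

```text
clock: 18.98
eef_pos: [0.6947, 0.0576, 0.1681]
tool_rot: [-0.468, 0.884, 0.0, -0.0]
ft_force: [-0.2, 0.2, -0.6]
grip_width: 0.0853
grasp_force: 0.0
```

```bash
python3 st.py;  python3 - <<'E'
from ov import *
d=np.radians
po=[("cap",[.5585,-.2789,.009,0])]
c=camera("top"); a=overlay(c,po,(330,150,490,300),2.5,"pics/x.png"); b=overlay(camera("side"),po+[("bottle",[.6958,.056,0,0])],(180,140,380,310),2,"pics/x2.png")
o=np.zeros((375,800,3),np.uint8); o[:375,:400]=a; o[:340,400:]=b; cv2.imwrite("pics/c8.png",o)
E
```

```text
18.98 p [694.7  57.6 168.1] psi 145.8 z [-0.001 -0.    -1.   ] q [ 0.08  0.68  0.52  1.42 -0.   -0.89] F [-0.2  0.2 -0.6] w 85.3 g 0.0
```

View pics/c8.png

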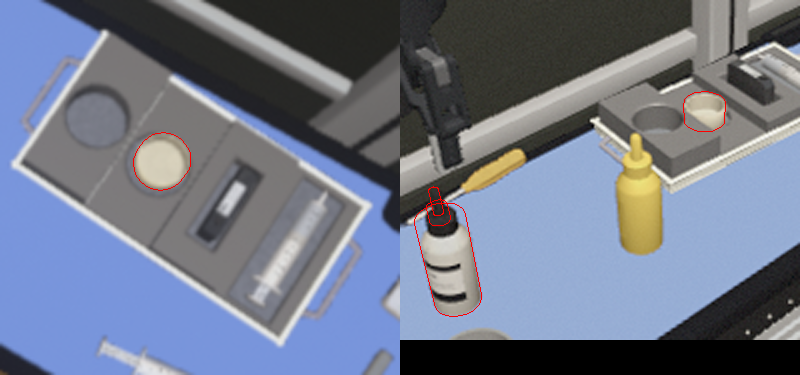

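The top view shows the cap in its recess, open side up. I'll refit the bottle with a truer shoulder profile before descending over it.

Run:
```python
from h import *
T=camera("top");D=camera("side")
T["image"]=cv2.imread("pics/top0.png")[:,:,::-1];D["image"]=cv2.imread("pics/side0.png")[:,:,::-1]
def m(c,bb):
    im=c["image"].astype(int); k=~(im[:,:,2]-im[:,:,0]>65); o=np.zeros((480,640)); l,t,r,b=bb; o[t:b,l:r]=k[t:b,l:r]; return o
vs=[(T,m(T,(222,132,262,170))),(D,m(D,(186,226,222,300)))]
for h in(74,78,82):
    body=np.vstack([cyl(21.5,0,h),cyl(12,95,98)])
    M=[body,cyl(11.5,95,112),cyl(4,110,130)]
    p,e=fit(vs,M,[.6958,.056,0,0]); print(h,np.round(p*1e3,1),round(e,3))
```

```text
74 [695.2  55.5   1.3  98.8] 0.597
78 [694.6  55.2   0.7  87.7] 0.602
82 [694.7  55.4  -4.2  65.1] 0.609
```

Request:
drive_tool(increments=[[[0.3,-2.2,-20],[0,0,0],1],[[0,0,-25],[0,0,0],1],[[0,0,-25],[0,0,0],1],[[0,0,-20],[0,0,0],1],[[0,0,-10],[0,0,0],1],[[0,0,0],[0,0,0],1],[[0,0,0],[0,0,0],1]])

```text
clock: 19.77
eef_pos: [0.6946, 0.0516, 0.0691]
tool_rot: [-0.465, 0.885, 0.0, -0.0]
ft_force: [-0.1, -0.3, 0.5]
grip_width: 0.0855
grasp_force: 0.0
```

```bash
python3 st.py
```

```text
19.77 p [694.6  51.6  69.1] psi 145.4 z [-0. -0. -1.] q [ 0.07  0.73  0.36  1.2  -0.   -0.89] F [-0.1 -0.3  0.5] w 85.5 g 0.0
```

Request:
drive_tool(increments=[[[0,0,-3],[0,0,0],1],[[0,0,-3],[0,0,0],1],[[0,0,0],[0,0,0],1],[[0,0,0],[0,0,0],1]])

```text
clock: 20.1
eef_pos: [0.6951, 0.0527, 0.0636]
tool_rot: [-0.466, 0.885, -0.0, 0.001]
ft_force: [0.2, -0.7, 0.4]
grip_width: 0.086
grasp_force: 0.0
```

```bash
python3 st.py
python3 - <<'E'
from workcell import *
from st import st
for i in range(3): camera("top"); st()
E
```

```text
20.1 p [695.1  52.7  63.6] psi 145.5 z [ 0.001  0.    -1.   ] q [ 0.08  0.73  0.35  1.19  0.   -0.89] F [ 0.2 -0.7  0.4] w 86.0 g 0.0
20.15 p [695.1  52.8  63.5] psi 145.5 z [ 0.001  0.    -1.   ] q [ 0.08  0.73  0.35  1.19 -0.   -0.89] F [-0.6 -0.  -0.1] w 85.1 g 0.0
20.2 p [695.1  52.8  63.4] psi 145.5 z [ 0.001  0.    -1.   ] q [ 0.08  0.73  0.35  1.19 -0.   -0.89] F [-0.2 -1.   0.2] w 85.6 g 0.0
20.25 p [695.   52.8  63.3] psi 145.5 z [ 0.001  0.    -1.   ] q [ 0.08  0.73  0.35  1.19 -0.   -0.89] F [0.1 0.7 0.2] w 85.0 g 0.0
```

Request:
drive_tool(increments=[[[0,2.6,-2.5],[0,0,0],1],[[0,0,0],[0,0,0],0.7],[[0,0,0],[0,0,0],0.6],[[0,0,0],[0,0,0],0.5],[[0,0,0],[0,0,0],0.4],[[0,0,0],[0,0,0],0.3],[[0,0,0],[0,0,0],0.3],[[0,0,0],[0,0,0],0.3]])

```text
clock: 20.92
eef_pos: [0.6951, 0.0553, 0.0607]
tool_rot: [-0.466, 0.885, -0.0, 0.0]
ft_force: [1.0, -0.1, 2.6]
grip_width: 0.0404
grasp_force: 60.8
```

```bash
python3 st.py
```

```text
20.92 p [695.1  55.3  60.7] psi 145.5 z [ 0.001  0.    -1.   ] q [ 0.08  0.74  0.35  1.18  0.   -0.89] F [ 1.  -0.1  2.6] w 40.4 g 60.8
```

Request:
drive_tool(increments=[[[0,0,5],[0,0,0],0.3],[[0,0,8],[0,0,0],0.3],[[0,0,12],[0,0,0],0.3],[[0,0,10],[0,0,0],0.3],[[0,0,5],[0,0,0],0.3],[[0,0,0],[0,0,0],0.3]])

```text
clock: 21.42
eef_pos: [0.6963, 0.0554, 0.1033]
tool_rot: [-0.466, 0.885, -0.001, 0.002]
ft_force: [0.2, -0.0, -1.4]
grip_width: 0.0403
grasp_force: 60.6
```

Run:
```python
from ov import *
from st import st
D=camera("side"); st(); o=get_obs(); x,y,z=o["eef_pos"]
overlay(D,[("bottle",[x,y,z-.0607,0])],(150,160,290,310),4,"pics/s9.png")
```

```text
21.47 p [695.7  55.3 102. ] psi 145.5 z [ 0.003  0.    -1.   ] q [ 0.08  0.71  0.41  1.27  0.   -0.89] F [ 0.7  0.1 -1.4] w 40.3 g 60.6
```

View pics/s9.png

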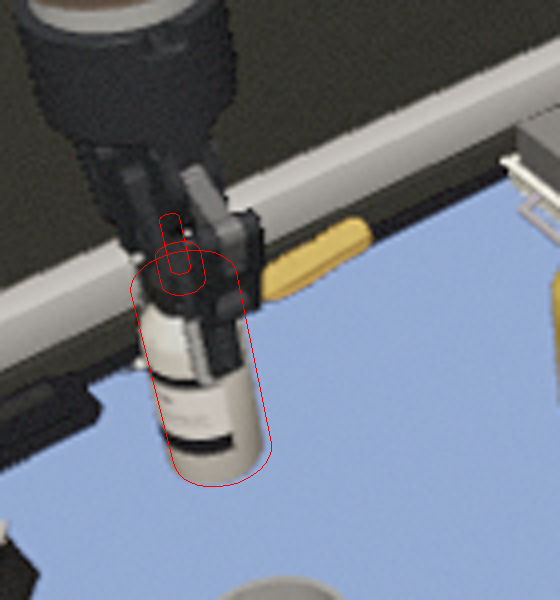

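The bottle is lifted and upright. Carrying it above and well clear of the yellow decoy bottle.

Request:
drive_tool(increments=[[[0,0,12],[0,0,0],0.3],[[0,0,20],[0,0,0],0.3],[[0,0,10],[0,0,0],0.3],[[-2.7,-7.5,0],[0,0,0],0.3],[[-6,-17,0],[0,0,0],0.3],[[-10,-28.3,0],[0,0,0],0.3],[[-11.7,-33,0],[0,0,0],0.3],[[-11.7,-33,0],[0,0,0],0.3]])

```text
clock: 22.13
eef_pos: [0.6514, -0.0645, 0.1409]
tool_rot: [-0.466, 0.885, 0.0, -0.001]
ft_force: [0.3, -0.7, -1.1]
grip_width: 0.0399
grasp_force: 60.7
```

Request:
drive_tool(increments=[[[-11.7,-33,0],[0,0,0],0.3],[[-11.7,-33,0],[0,0,0],0.3],[[-11.7,-33,0],[0,0,0],0.3],[[-10,-28.3,0],[0,0,0],0.3],[[-6.7,-18.9,0],[0,0,0],0.3],[[-5,-14.1,0],[0,0,0],0.3],[[0,0,0],[0,0,0],0.3],[[0,0,0],[0,0,0],0.3]])

```text
clock: 22.8
eef_pos: [0.5953, -0.2243, 0.1417]
tool_rot: [-0.465, 0.885, 0.001, -0.0]
ft_force: [0.2, 0.1, -0.8]
grip_width: 0.0403
grasp_force: 60.7
```

Run:
```python
from ov import *
from st import st
D=camera("side"); st(); o=get_obs(); x,y,z=o["eef_pos"]; print(o["eef_pos"])
overlay(D,[("bottle",[x,y,z-.0607,0]),("tray",[.5395,-.3065,0,np.radians(-124.5)])],(240,100,370,230),4.6,"pics/s10.png")
```

```text
22.85 p [ 595.7 -223.4  141.8] psi 145.5 z [-0.     0.001 -1.   ] q [-0.36  0.56  0.25  1.26  0.   -1.33] F [ 0.4  0.2 -0.9] w 40.2 g 60.7
[ 0.5957443  -0.2233823   0.14180025]
```

View pics/s10.png

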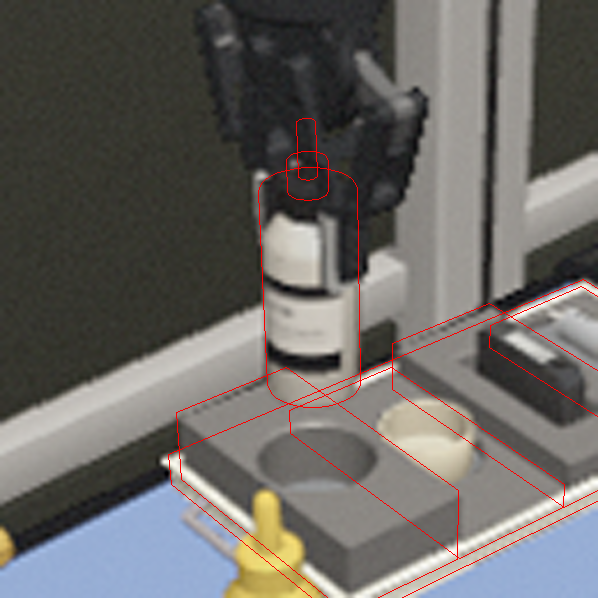

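Run:
```python
from h import *
D=camera("side");T=camera("top")
c=np.array([.5964,-.2237,0])
for cam,n,l,t,s in((D,"side",240,100,4.6),(T,"top",330,150,2.5)):
    for z,r in((.043,28),(.009,28)):
        uv=(proj(cam,cyl(r,z*1e3,z*1e3)+c)-[l,t]+.5)*s
        print(n,z,np.round(uv.min(0)),np.round(uv.max(0)))
```

```text
side 0.043 [256. 418.] [374. 484.]
side 0.009 [259. 475.] [374. 542.]
top 0.043 [69. 82.] [133. 145.]
top 0.009 [66. 92.] [128. 153.]
```

Request:
drive_tool(increments=[[[0.5,-0.3,-12],[0,0,0],0.3],[[0,0,-20],[0,0,0],0.3],[[0,0,-17],[0,0,0],0.3],[[0,0,-11],[0,0,0],0.3],[[0,0,-6],[0,0,0],0.3],[[0,0,0],[0,0,0],0.3],[[0,0,0],[0,0,0],0.3]])

```text
clock: 23.53
eef_pos: [0.5968, -0.2236, 0.0765]
tool_rot: [-0.466, 0.885, -0.0, 0.0]
ft_force: [-1.1, -0.1, -0.8]
grip_width: 0.04
grasp_force: 60.7
```

```bash
python3 st.py
```

```text
23.53 p [ 596.8 -223.6   76.5] psi 145.6 z [ 0.  0. -1.] q [-0.36  0.61  0.15  1.12  0.   -1.33] F [-1.1 -0.1 -0.8] w 40.0 g 60.7
```

Request:
drive_tool(increments=[[[0,0,-3],[0,0,0],0.3],[[0,0,-2],[0,0,0],0.3],[[0,0,-1],[0,0,0],0.3],[[0,0,0],[0,0,0],0.3],[[0,0,0],[0,0,0],0.3]])

```text
clock: 23.95
eef_pos: [0.5964, -0.2243, 0.0706]
tool_rot: [-0.466, 0.885, -0.0, 0.0]
ft_force: [-0.4, -0.0, -0.6]
grip_width: 0.04
grasp_force: 60.7
```

```bash
python3 st.py
```

```text
23.95 p [ 596.4 -224.3   70.6] psi 145.5 z [ 0. -0. -1.] q [-0.36  0.61  0.15  1.1   0.   -1.33] F [-0.4 -0.  -0.6] w 40.0 g 60.7
```

Request:
drive_tool(increments=[[[0,0,-0.8],[0,0,0],0.3],[[0,0,0],[0,0,0],0.6],[[0,0,0],[0,0,0],0.8],[[0,0,0],[0,0,0],1],[[0,0,0],[0,0,0],1],[[0,0,0],[0,0,0],1],[[0,0,10],[0,0,0],1],[[0,0,20],[0,0,0],1]])

```text
clock: 24.62
eef_pos: [0.5943, -0.2234, 0.0974]
tool_rot: [-0.466, 0.885, 0.002, -0.002]
ft_force: [0.2, 0.6, -0.2]
grip_width: 0.0853
grasp_force: 0.0
```

Request:
drive_tool(increments=[[[0,0,30],[0,0,0],1],[[0,0,35],[0,0,0],1],[[0,0,30],[0,0,0],1],[[-30,10,0],[0,0,0],1],[[-40,10,0],[0,0,0],1],[[-40,10,0],[0,0,0],1],[[-40,10,0],[0,0,0],1],[[0,0,0],[0,0,0],1]])

```text
clock: 25.28
eef_pos: [0.4353, -0.1803, 0.1926]
tool_rot: [-0.465, 0.885, 0.005, -0.005]
ft_force: [-0.6, 0.2, -1.4]
grip_width: 0.0853
grasp_force: 0.0
```

Request:
drive_tool(increments=[[[-20,35,0],[0,0,0],1],[[-20,35,0],[0,0,0],1],[[-20,35,0],[0,0,0],1],[[-20,35,0],[0,0,0],1],[[0,35,0],[0,0,0],1],[[0,35,0],[0,0,0],1],[[0,35,0],[0,0,0],1],[[0,0,0],[0,0,0],1]])

```text
clock: 25.95
eef_pos: [0.3667, 0.0659, 0.1958]
tool_rot: [-0.469, 0.883, 0.001, 0.002]
ft_force: [-0.4, -1.2, 0.3]
grip_width: 0.0851
grasp_force: 0.0
```

```bash
python3 st.py;  python3 - <<'E'
from ov import *
d=np.radians
po=[("cap",[.5585,-.2789,.009,0]),("bottle",[.5964,-.2237,.009,0])]
T=camera("top");D=camera("side")
a=overlay(T,[],(330,150,490,300),2.5,"pics/x.png"); b=overlay(D,po,(250,100,440,270),2.1,"pics/x2.png")[:,:400]
o=np.zeros((375,800,3),np.uint8); o[:375,:400]=a; o[:b.shape[0],400:400+b.shape[1]]=b; cv2.imwrite("pics/c11.png",o)
E
```

```text
25.95 p [366.7  65.9 195.8] psi 146.0 z [ 0.003  0.003 -1.   ] q [ 0.18  0.01 -0.36  1.2   0.   -0.8 ] F [-0.4 -1.2  0.3] w 85.1 g 0.0
```

View pics/c11.png

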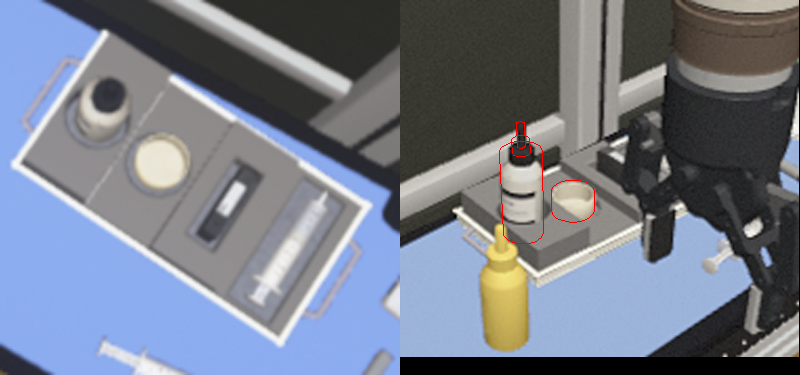

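All four items sit in their own places, the bottle upright in its well, and the look-alikes have not moved.

```bash
python3 -c "
from workcell import *
print(job_done())"
```

```text
the job is handed in; nothing more can be done
None
```

The caddy is packed and handed in: the last pictures show the pushed-home syringe, the cartridge, the cap and the bottle each in their own place, placed in that order with the bottle kept upright, and I never touched the drawn-out syringe, the tub or the yellow bottle; the last clock reading was 26 s.

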